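# Dial the cooker, cap it with its double lid, lift off the outer lid

### The job

Get the small round cooker ready to simmer under its inner lid: first turn its dial so that the pointer stands at the long broad mark of the scale. Then lift the nested pair of lids together by the inner lid's stem, lower it onto the pot and let go; then take the outer lid alone by its collar, lift it straight up off the pot, at least 10 cm, and finish still holding it there, level and still above the pot, the inner lid left fully home in the pot. Keep the two lids together until the pair sits on the pot, and leave the other things on the worktop where they are.

Things in the scene. Friction and masses are not known exactly. Their poses are not given: they have to be found in the camera images.
- cooker: Small electric cooker, fixed to the worktop: round steel body 156 mm wide, open on top, two small side lugs. A black console, 84 mm wide with a grey top at height 85 mm, stands against it on its -x side and carries the dial and its scale. Origin: under the pot's centre, on the worktop; x points away from the console, z up.
- pot_rim (a point): Centre of the pot's mouth, at the height of the rim, 110 mm above the worktop; axes as the cooker's. The mouth is 120 mm wide inside and 90 mm deep, its rim 17 mm broad.
- dial (a joint): Dial angle (rad) about the vertical, growing anticlockwise seen from above, no stop within a full turn either way. At 0 the pointer looks along the cooker's -x; nine marks stand at -1.6 to 1.6 in steps of 0.4; the long broad mark is at 1.2. Starts between -0.2 and 0.6; stays where left (friction 0.04 N m).
- dial_grip (a point): Grip point of the dial, on its axis, 106 mm above the worktop, 120 mm from the pot's axis; turns with the dial, its own -x is the pointer's direction. The dial is a black disc 47 mm wide, 6 mm thick, bearing an upright bar 42 mm long, 12 mm thick, 24 mm tall (top 116 mm above the worktop); a white line marks the bar's pointer end.
- dial_pointer (a point): The pointer end of the dial's bar, 21 mm from the axis, at the height of dial_grip.
- long_mark (a point): Middle of the long broad mark (10 by 4 mm; the others are short and thin) on the console's top, 31 mm from the dial's axis.
- inner_lid: Inner lid, 0.15 to 0.3 kg; origin under its centre, z up. Steel plug 113 mm wide, 14 mm deep, tapered to 98 mm over the lowest 7 mm; then a flange 132 mm wide, 6 mm thick; then an upright black stem 24 mm wide, its top 81 mm above the origin. Starts on the worktop with the outer lid on it. Home in the pot, the flange lies on the rim, the origin 14 mm below pot_rim.
- stem_top (a point): Top centre of the inner lid's stem, 81 mm above the inner lid's origin. With the outer lid on, the stem rises 33 mm above the collar.
- outer_lid: Outer lid, 0.12 to 0.25 kg; origin under the centre of its steel disc, z up. Disc 146 mm wide, 5 mm thick, with a 4 mm skirt hanging 4 mm down round the inner lid's flange (3 mm play) and a 42 mm hole for the stem; round the hole a black collar 56 mm wide outside, 5 to 28 mm above the origin. Merely rests on the inner lid, its origin then 20 mm above the inner lid's.
- collar_top (a point): Centre of the collar's top, 28 mm above the outer lid's origin.
- garlic: Bystander: a garlic bulb, about 56 mm, loose; its origin is at its underside
- spice_tin: Bystander: a low round pot with a gold lid, 62 mm wide, 35 mm high, loose; its origin is at its underside
- salt_shaker: Bystander: a salt shaker, 44 mm wide, 90 mm high, loose; its origin is at its underside
- jam_jar: Bystander: a jam jar, 68 mm wide, 84 mm high, loose; its origin is at its underside
- tin_beans: Bystander: a low food tin, 75 mm wide, 58 mm high, loose; its origin is at its underside
- tea_light: Bystander: a tea light in a metal cup, 38 mm wide, 15 mm high, loose; its origin is at its underside

How it is judged:
On the way, in this order (a step that is already met when the one before it is completed fails the run):
1. the dial's pointer stands at the long mark, at rest, while the lids are still off the pot (value of joint dial between 1.08 and 1.32 rad and velocity of joint dial between -0.1 and 0.1 rad/s and horizontal distance between inner_lid and pot_rim above 0.15 m), for 0.2 s.
2. the nested pair is lowered into the pot's mouth in the gripper's hold (z of inner_lid in the frame of pot_rim below 0.002 m and horizontal distance between inner_lid and pot_rim below 0.008 m and contact force between the fingers and inner_lid above 1 N and z of outer_lid in the frame of inner_lid between 0.016 and 0.024 m), for 0.05 s.
3. both lids sit on the pot, let go (z of inner_lid in the frame of pot_rim between -0.017 and -0.011 m and horizontal distance between inner_lid and pot_rim below 0.006 m and angle between inner_lid's own z axis and vertical below 0.05 rad and z of outer_lid in the frame of inner_lid between 0.016 and 0.024 m and contact force between the fingers and inner_lid below 0.1 N), for 0.2 s.
At the end, for the whole second after the job is handed in: Dial within 0.12 rad of the long mark; inner lid home in the pot (3 mm in height, 6 mm off-centre), level, at rest, untouched; outer lid held still by the fingers (over 1 N), 85 mm or more above where it sat, within 60 mm of the pot axis, level within 0.2 rad, clear of the inner lid (value of joint dial between 1.08 and 1.32 rad and z of inner_lid in the frame of pot_rim between -0.017 and -0.011 m and horizontal distance between inner_lid and pot_rim below 0.006 m and angle between inner_lid's own z axis and vertical below 0.05 rad and contact force between each of the fingers, outer_lid and inner_lid below 0.05 N and linear speed of inner_lid below 0.02 m/s and z of outer_lid in the frame of pot_rim above 0.091 m and horizontal distance between outer_lid and pot_rim below 0.06 m and angle between outer_lid's own z axis and vertical below 0.2 rad and contact force between the fingers and outer_lid above 1 N and linear speed of outer_lid below 0.03 m/s); the arm keeps its last pose, push and grip.
It fails at once if the lids come apart while the inner lid is not home in the pot (it must not be lifted, shifted out or tipped when the outer lid comes off) (z of outer_lid in the frame of inner_lid above 0.032 m and not (z of inner_lid in the frame of pot_rim between -0.02 and -0.008 m and horizontal distance between inner_lid and pot_rim below 0.009 m and angle between inner_lid's own z axis and vertical below 0.1 rad)).
It fails at once if a bystander is moved more than 3 cm (distance of any of garlic, spice_tin, salt_shaker, jam_jar, tin_beans, tea_light from where it was at the start of the episode above 0.03 m).
It also fails if it takes over 72 s, if anything falls off the work surface, if the arm or the gripper's body presses on something with over 40 N, if the wrist force passes 120 N, or if a joint passes its speed limit or range.

### The arm

A 6-joint arm with a two-finger parallel gripper is mounted at the origin on a cart in front of the work surface, level with it; the furniture and walls round the work are solid. World frame = base frame: x ahead of the robot, y to its left, z up, the work surface at z = 0. Lengths are in m, angles in rad, forces in N, time in s.
With the tool pointing down it reaches from about 0.35 to 0.975 m from the base axis. Payload 4.9 kg.
Tool frame: the origin (TCP) lies on the centre line of the jaws, within the pads' length; the fingertips stand 8 mm ahead of it and the grasp point (between the pads) lies 11 mm behind it; z points along the fingers, y is the line along which they close (so a half turn about z gives the same grasp; the last joint's range is limited). The gripper opens to 85 mm and grips with 20 to 120 N. Pads are 22 mm wide; open, the fingers measure 114 mm over their backs; the gripper's body (76 mm by 85 mm) begins 54 mm behind the grasp point. The pads swing forward as they close: fully open they stand 13 mm farther back than shut.
Start: joints at [-1.441, 0.053, 1.613, -0, 1.476, -0.119], TCP at [0.154, -0.606, 0.203] pointing down, gripper open.
Joint ranges: [-3.01, 3.01], [-1.01, 2.22], [0.06, 2.58], [-1.02, 4.17], [0.09, 2.62], [-3.14, 3.14]. Speed limits (rad/s): [2.57, 2.57, 3.14, 3.14, 3.14, 3.14].

### API

Orientations are given as a unit quaternion [w, x, y, z].
In Python, from cell import env, eoat, cams gives the robot as it stands. Calls block until the motion is done:
- env.reach(position, orientation): joint-space move of the TCP to a pose.
- env.move_straight(position, orientation=None, v=0.15, guard=None): straight line of the TCP; orientation=None keeps the orientation; v is the mean speed in m/s. With guard (N) it stops when the force on the tool has changed by that much, and returns True; else False.
- env.set_joints(angles): joint-space move.
- eoat.release() and eoat.close_gripper(): open the fingers fully, or close them until they stop; the grip force is fixed at half the most.
- env.sleep(seconds).
- env.inverse_kinematics(position, orientation): joint angles nearest the present ones, or None.
- cams.capture(name): name is "scene" or "side" or "wrist"; returns a dict with "image" (480x640x3 uint8, blue, green, red), "mtx" (3x3 intrinsics, pixels), "D" ([k1, k2, p1, p2, k3] as OpenCV has them; the pictures are not rectified), "origin" and "orientation" of the camera in the world. Camera axes: x right, y up, looking along -z (the intrinsics and any distortion apply to the point x, -y, -z); pixel columns grow to the right and rows downward; lengths in m; the calibration is good to about 2 mm. A picture is of the moment at which its call begins. There is no depth.
A pose or a line that the arm cannot do raises env.PlanningError and nothing moves.
- env.job_done(): hands the job in; it is judged then, once.
Readings, each from a call of its own:
- env.current_time_s(): time.
- env.current_q(): joint angles.
- env.current_joint_vel(): joint speeds.
- env.current_tau(): joint torques, N m.
- env.current_ee_pos(): TCP position.
- env.current_ee_rot(): TCP orientation.
- env.current_wrist_force(): force on the tool from outside, world axes, zero at the start.
- env.current_moment(): the same for the moment, N m.
- env.current_opening(): finger opening in m.
- env.current_grip_force(): force on a finger pad.
Only numpy, scipy, OpenCV 4.12 (cv2) and the standard library are available. Lean on these libraries where they do the work, as an engineer would, in place of code of your own. Each camera call takes 0.05 s, during which the arm holds its last target. There are 200 camera calls.

## Working session

There is one attempt and no reset: what is moved stays moved. The work goes in short steps, each a Python script; the robot and the scene stay as the last script left them, time stands still between calls to the robot, and variables do not carry over. Pictures are saved under pics/ and viewed, at most 12 in all, crops included, and the job is handed in when it is done.

```bash
ls; mkdir -p pics; cat > h.py <<'E'
import numpy as np, cv2
from scipy.spatial.transform import Rotation as R
from cell import env, eoat, cams
def shot(n):
    return cams.capture(n)
def rot(c):
    q=np.array(c["orientation"]); return R.from_quat(np.r_[q[1:],q[0]]).as_matrix()
def ray(c,uv):
    p=cv2.undistortPoints(np.array(uv,float).reshape(-1,1,2),np.array(c["mtx"]),np.array(c["D"]))[:,0]
    d=np.c_[p[:,0],-p[:,1],-np.ones(len(p))]
    return np.array(c["origin"]),d@rot(c).T
def onplane(c,uv,z):
    o,d=ray(c,uv); return o+d*((z-o[2])/d[:,2])[:,None]
def proj(c,P):
    p=(np.atleast_2d(P)-np.array(c["origin"]))@rot(c)
    p=p*[1,-1,-1]
    return cv2.projectPoints(p,np.zeros(3),np.zeros(3),np.array(c["mtx"]),np.array(c["D"]))[0][:,0]
def down(yaw): # tool z down, tool y at angle yaw from world y (yaw about world z)
    r=R.from_euler('z',yaw)*R.from_euler('x',np.pi)
    q=r.as_quat(); return [q[3],q[0],q[1],q[2]]
E
python3 - <<'E'
from h import *
for n in("scene","side"):
    c=shot(n); cv2.imwrite(f"pics/{n}0.png",c["image"]); print(n,np.round(c["origin"],3),np.round(rot(c),2).tolist(),np.array(c["mtx"]).round(0).tolist(),c["D"])
print(env.current_ee_rot(),env.current_time_s(),env.current_opening())
E
```

```text
pics
scene [ 0.547 -0.913  0.536] [[1.0, -0.01, -0.03], [-0.02, 0.41, -0.91], [0.02, 0.91, 0.41]] [[496.0, 0.0, 321.0], [0.0, 496.0, 235.0], [0.0, 0.0, 1.0]] [-0.07300824  0.          0.          0.          0.        ]
side [ 0.378 -0.763  0.562] [[0.98, 0.09, -0.19], [-0.21, 0.48, -0.85], [0.02, 0.87, 0.49]] [[439.0, 0.0, 313.0], [0.0, 439.0, 239.0], [0.0, 0.0, 1.0]] [-0.03673298  0.          0.          0.          0.        ]
[-9.27257748e-04  9.92269882e-01  1.24095214e-01 -1.48611718e-05] 0.1 0.08493089163352259
```

View pics/scene0.png

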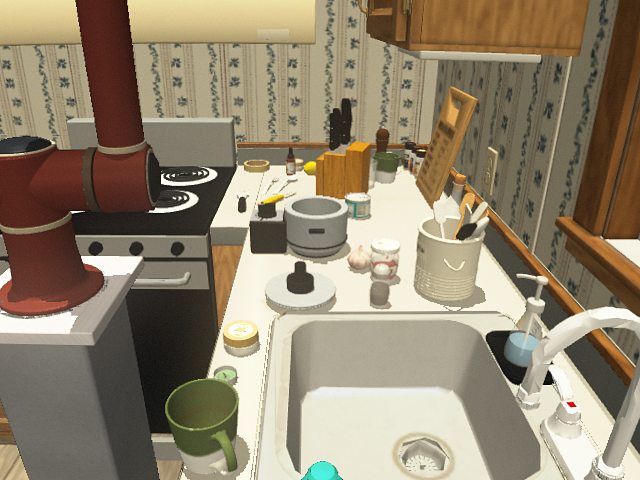

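View pics/side0.png

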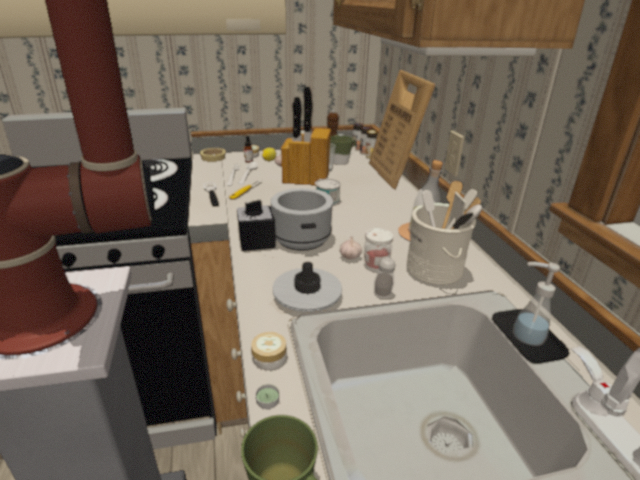

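The scene view shows the pot at about (316,210), the console left of it at (268,228), and the lids at (300,290) with the stem top near (300,265). Garlic, jam jar and shaker stand to the right of the lids, the spice tin and tea light nearer the camera. The side view agrees: pot (302,203), stem (307,267). I'll get rough positions from these and refine them with the wrist camera.

```bash
python3 - <<'E'
from h import *
S=shot("scene");D=shot("side")
print("lid",onplane(S,[(300,265)],.081),onplane(D,[(307,267)],.081))
print("lid disc",onplane(S,[(300,289)],.025),onplane(D,[(308,289)],.025))
print("pot",onplane(S,[(316,210)],.11),onplane(D,[(302,203)],.11))
print("console/dial",onplane(S,[(268,206)],.11),onplane(D,[(254,207)],.11))
print("others garlic,jam,shaker,tin,tea,beans",onplane(S,[(358,268),(384,278),(379,303),(241,348),(225,380),(358,214)],0).round(3).tolist())
w=shot("wrist"); print(env.current_ee_pos(),w["origin"],rot(w).round(2).tolist(),w["mtx"])
E
```

```text
lid [[ 0.5339802 -0.0402914  0.081    ]] [[ 0.5315646  -0.04160134  0.081     ]]
lid disc [[ 0.53389781 -0.03823436  0.025     ]] [[ 0.53466198 -0.0395042   0.025     ]]
pot [[0.56876825 0.18650147 0.11      ]] [[0.56798267 0.1973319  0.11      ]]
console/dial [[0.45313154 0.21117482 0.11      ]] [[0.45062365 0.19561126 0.11      ]]
others garlic,jam,shaker,tin,tea,beans [[0.666, 0.101, 0.0], [0.72, 0.054, 0.0], [0.695, -0.051, 0.0], [0.433, -0.201, 0.0], [0.417, -0.285, 0.0], [0.698, 0.44, 0.0]]
[ 0.15387312 -0.60544     0.20210159] [ 0.22243077 -0.58882157  0.37367333] [[0.25, 0.93, 0.27], [-0.97, 0.24, 0.07], [-0.0, -0.28, 0.96]] [[337.80304557   0.         319.07717939]
 [  0.         337.80304557 239.97334955]
 [  0.           0.           1.        ]]
```

```bash
python3 - <<'E'
from h import *
env.move_straight([0.154,-0.606,0.30])
env.reach([0.49,0.16,0.30],down(0))
w=shot("wrist"); cv2.imwrite("pics/w1.png",w["image"])
print(env.current_q().round(2),env.current_ee_pos(),w["origin"],env.current_time_s())
print(proj(w,[[.569,.19,.11],[.45,.195,.11],[.534,-.04,.081]]))
E
```

```text
[ 0.17 -0.25  1.74 -0.    1.66  1.74] [0.49023157 0.15945751 0.29994633] [0.56098863 0.15867039 0.47170556] 4.0417
[[288.83376449 134.52437395]
 [287.02598684 245.19425991]
 [491.45068279 167.88733354]]
```

View pics/w1.png

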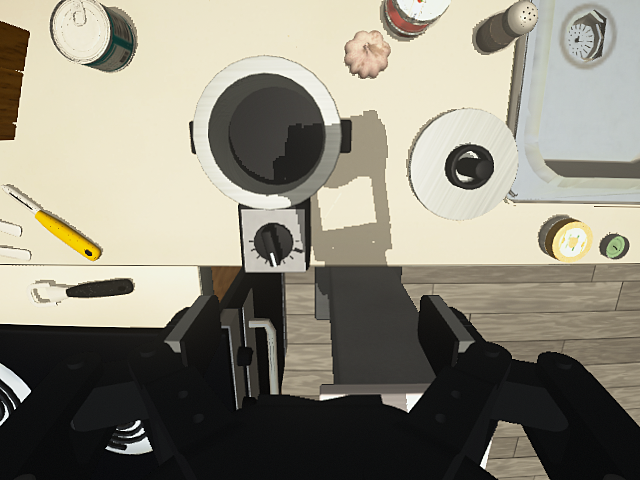

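The wrist view shows the pot rim centred near (267,132), the dial at (272,242) with its white pointer line toward (277,258), the lids' disc centred near (463,164) and the stem top near (477,167). I'll zoom in on the dial and fit circles to the rim and the disc.

```bash
cat >> h.py <<'E'
from scipy.optimize import least_squares
def circ(P):
    P=P[:,:2]; c=np.r_[np.median(P,0),.06]
    s=least_squares(lambda v:np.hypot(P[:,0]-v[0],P[:,1]-v[1])-v[2],c,loss='soft_l1',f_scale=.001)
    return s.x,np.sqrt(np.median(s.fun**2))
def blobs(c,box,z,smax=22,vmin=150):
    """low-saturation bright blobs in box (u0,v0,u1,v1): circle fits of outer and hole contours on plane z"""
    u0,v0,u1,v1=box; hsv=cv2.cvtColor(c["image"],cv2.COLOR_BGR2HSV)
    m=((hsv[...,1]<smax)&(hsv[...,2]>vmin)).astype(np.uint8); k=np.zeros_like(m);k[v0:v1,u0:u1]=m[v0:v1,u0:u1]
    k=cv2.morphologyEx(k,cv2.MORPH_OPEN,np.ones((3,3)))
    cs,_=cv2.findContours(k,cv2.RETR_CCOMP,cv2.CHAIN_APPROX_NONE)
    for q in sorted(cs,key=len)[-3:]:
        if len(q)>40:
            f=circ(onplane(c,q[:,0],z)); print(len(q),f[0].round(4),round(float(f[1]),4),q[:,0].mean(0).round(0))
E
python3 - <<'E'
from h import *
w=shot("wrist"); im=w["image"]
hsv=cv2.cvtColor(im,cv2.COLOR_BGR2HSV)
for p in [(230,70),(330,130),(440,130),(150,150),(330,195),(390,60),(480,200)]: print(p,hsv[p[1],p[0]])
print("pot");blobs(w,(185,50,350,212),.11)
print("lid");blobs(w,(400,100,515,225),.025)
a=cv2.resize(im[200:275,230:315],None,fx=8,fy=8,interpolation=cv2.INTER_CUBIC); b=cv2.resize(im[200:275,230:315],None,fx=7,fy=7)
cv2.imwrite("pics/dial1.png",a)
E
```

```text
(230, 70) [ 26  19 225]
(330, 130) [ 30  20 154]
(440, 130) [ 27  12 234]
(150, 150) [ 24  32 239]
(330, 195) [ 24  31 240]
(390, 60) [ 24  33 239]
(480, 200) [ 28  16 222]
pot
692 [0.5669 0.2127 0.0746] 0.0027 [255. 132.]
lid
144 [ 0.5318 -0.0378  0.0327] 0.001 [469. 166.]
358 [ 0.5323 -0.0315  0.071 ] 0.0004 [469. 167.]
```

View pics/dial1.png

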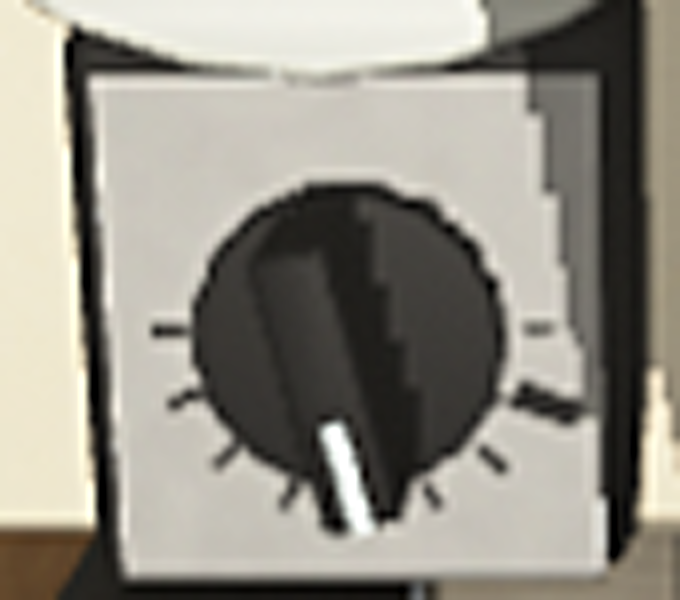

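The dial crop shows the bar with its white pointer line from (330,430) to (365,530), the disc centred near (348,335), and the broad mark at (548,405), right of the pointer on the clockwise-negative side as given. Next I'll refit the pot mouth and the lid from radial edge profiles, and get the dial axis and angle.

```bash
cat >> h.py <<'E'
def radial(c,cen,r,z,w=.012,n=180,ang=None):
    """strongest grey edge along radii of a circle on plane z -> circle fit"""
    g=cv2.GaussianBlur(cv2.cvtColor(c["image"],cv2.COLOR_BGR2GRAY),(3,3),0).astype(np.float32)
    rr=np.arange(r-w,r+w,.0003); cen=np.array(cen[:2],float)
    for _ in range(3):
        pts=[]
        for a in (np.linspace(0,2*np.pi,n,endpoint=False) if ang is None else ang):
            P=np.c_[cen[0]+rr*np.cos(a),cen[1]+rr*np.sin(a),np.full(len(rr),z)]
            uv=proj(c,P).astype(np.float32)
            s=np.abs(np.gradient(cv2.GaussianBlur(cv2.remap(g,uv[:,:1],uv[:,1:],cv2.INTER_LINEAR),(1,9),0)[:,0]))
            i=s.argmax()
            if s[i]>1: pts.append(P[i])
        f,e=circ(np.array(pts)); cen=f[:2]
    return f.round(4),round(float(e),4),len(pts)
E
python3 - <<'E'
from h import *
w=shot("wrist")
print("mouth",radial(w,(.567,.21),.06,.11))
print("rim outer",radial(w,(.567,.21),.077,.11,w=.007))
print("lid disc",radial(w,(.532,-.035),.073,.025))
print("collar",radial(w,(.532,-.038),.028,.048,w=.006))
px=lambda L:[(230+x/8-.44,200+y/8-.44) for x,y in L]
d=circ(onplane(w,px([(192,335),(503,335),(345,182),(235,225),(455,225),(225,430),(470,430)]),.091)); print("dial disc",d)
b=onplane(w,px([(330,430),(365,530)]),.116); print("bar",b); v=b[1]-b[0]; print("bar dir",np.arctan2(v[1],v[0]))
v=b[1,:2]-d[0][:2]; print("tip dir",np.arctan2(v[1],v[0]),np.hypot(*v))
m=onplane(w,px([(548,402)]),.085)[0]; v=m[:2]-d[0][:2]; print("mark",m,np.hypot(*v),np.arctan2(v[1],v[0]))
E
```

```text
mouth (array([0.5677, 0.2134, 0.0608]), 0.0002, 180)
rim outer (array([0.5678, 0.214 , 0.0771]), 0.0007, 180)
lid disc (array([ 0.5321, -0.0317,  0.0725]), 0.0008, 180)
collar (array([ 0.5321, -0.0318,  0.0274]), 0.0004, 180)
dial disc (array([0.4486168 , 0.21349224, 0.02317514]), np.float64(0.00020076071301827758))
bar [[0.44240219 0.21275603 0.116     ]
 [0.42761005 0.20845704 0.116     ]]
bar dir -2.8587575723165015
tip dir -2.906336779751561 0.021601775550877604
mark [0.43647714 0.18444999 0.085     ] 0.031477346372207914 -1.966722749349665
```

Pot mouth (0.568, 0.2136), r 0.061. Dial axis (0.4486, 0.2135), disc r 0.023 and 0.119 m from the pot (0.120 given). Broad mark at 31.5 mm (31 given). Lid centre (0.532, -0.032) from both disc and collar. The cooker's yaw is about 0 and the dial about 0.27 rad, so I'll turn it now.

```bash
python3 - <<'E'
from h import *
P=[.4484,.2136]
env.reach(P+[.20],down(.27))
print(env.move_straight(P+[.110],v=.08,guard=8),env.current_ee_pos())
eoat.close_gripper(); print("open",env.current_opening(),env.current_grip_force(),env.current_wrist_force())
q=np.array(env.current_q())
for s in np.linspace(0,1,5)[1:]:
    env.set_joints(q-[0,0,0,0,0,s*(1.195-.27)])
env.sleep(.3); print(env.current_wrist_force(),env.current_moment(),env.current_ee_pos())
eoat.release(); print(env.current_wrist_force())
env.move_straight(P+[.2],v=.15)
env.reach([.46,.18,.24],down(0))
w=shot("wrist"); uv=proj(w,[[.4486,.2136,.09]])[0].astype(int); print(uv,env.current_time_s())
c=w["image"][uv[1]-45:uv[1]+45,uv[0]-50:uv[0]+50]; np.save("w.npy",uv)
cv2.imwrite("pics/dial2.png",cv2.resize(c,None,fx=6,fy=6,interpolation=cv2.INTER_CUBIC))
E
```

```text
False [0.44897906 0.21377226 0.11081962]
open -6.756091590474515e-05 0.0 [0.21807022 0.35214991 0.50914995]
[-0.29392723  0.48345197 -0.17356554] [ 0.00386895  0.0038885  -0.01527509] [0.44838686 0.21359096 0.11000077]
[0.53437073 0.98337347 0.74077905]
[284 228] 10.9917
```

View pics/dial2.png

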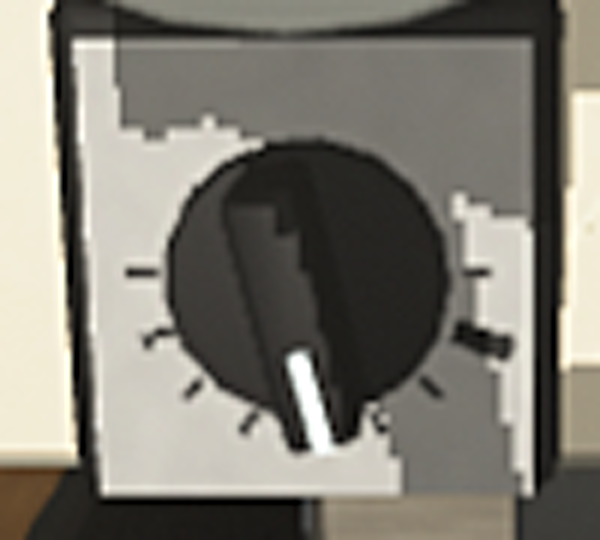

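The dial hasn't moved: the jaws shut to 0 above the bar, so the tips were higher than I assumed. I'll touch the bar top with the shut jaws to measure where the tips really are.

```bash
python3 - <<'E'
from h import *
P=[.4484,.2136]
eoat.close_gripper()
env.reach(P+[.15],down(.27)); print(env.current_opening())
print(env.move_straight(P+[.112],v=.04,guard=4),env.current_ee_pos(),env.current_wrist_force())
s=shot("side"); u=proj(s,[[.4484,.2136,.116]])[0].astype(int)
cv2.imwrite("pics/s2.png",cv2.resize(s["image"][u[1]-60:u[1]+40,u[0]-60:u[0]+70],None,fx=5,fy=5,interpolation=cv2.INTER_CUBIC)); print(u,proj(s,[P+[env.current_ee_pos()[2]],P+[.116]]))
E
```

```text
-9.451159656568253e-06
False [0.44862924 0.21367356 0.11233252] [ 0.16133161 -0.39799846 -0.49370636]
[252 201] [[252.3003669  203.04096006]
 [252.22540694 201.69317797]]
```

View pics/s2.png

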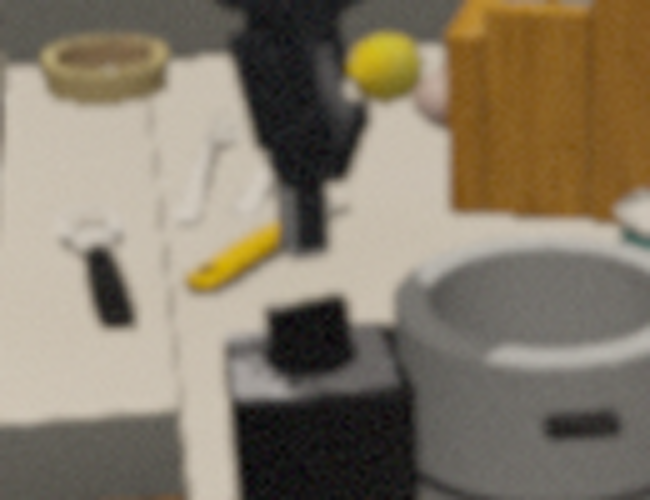

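The shut tips show at about full-frame (253,191), while the bar top is at (253,202), which matches its projection. So the tips are either about 3 cm higher than the stated tool geometry, or displaced in y. I'll use the scene and wrist views to tell which.

```bash
python3 - <<'E'
from h import *
P=[.4484,.2136]
s=shot("scene"); w=shot("wrist"); print(env.current_ee_pos(),env.current_ee_rot(),w["origin"])
u=proj(s,[P+[.104],P+[.116],P+[.146]]); print("scene",u)
print("wrist",proj(w,[P+[.104],P+[.116],P+[.146],P+[.09]]))
a=u[1].astype(int); 
A=cv2.resize(s["image"][a[1]-50:a[1]+40,a[0]-50:a[0]+50],(400,360),interpolation=cv2.INTER_CUBIC)
v=proj(w,[P+[.116]])[0].astype(int)
B=cv2.resize(w["image"][180:380,220:420],(400,400)); A=cv2.copyMakeBorder(A,0,40,0,0,cv2.BORDER_CONSTANT)
cv2.imwrite("pics/c3.png",np.hstack([A,B])); print(a)
E
```

```text
[0.44862661 0.21367972 0.11237851] [-6.07607704e-05  9.90902016e-01  1.34584889e-01  3.13173364e-04] [0.51672691 0.23184001 0.28421933]
scene [[266.18488277 207.94996978]
 [266.0489185  203.30677732]
 [265.70740488 191.53712132]]
wrist [[318.21223981 271.30277812]
 [318.1434347  279.49143372]
 [317.92669798 305.31906133]
 [318.28289143 262.899609  ]]
[266 203]
```

View pics/c3.png

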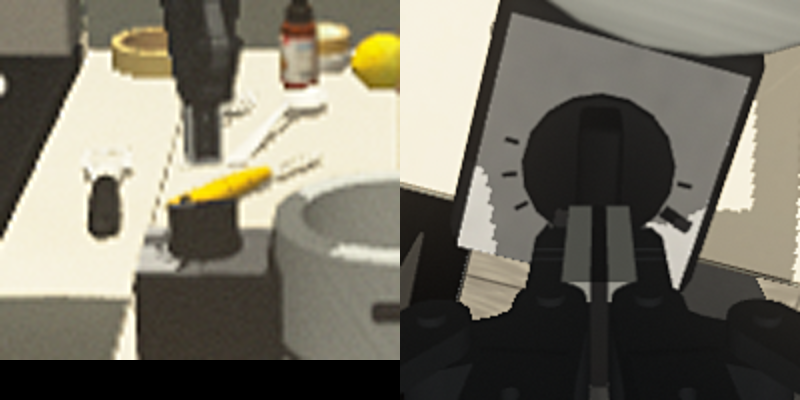

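In both fixed views the tips are about 2.5–3 cm above the bar on its axis (scene: tips at row 193, bar top at 204). The wrist view agrees once the pad width is allowed for. So the actual fingertips sit about 3 cm behind the reported TCP, not 8 mm ahead. A guarded touch on the bar top will give the exact offset.

```bash
python3 - <<'E'
from h import *
P=[.4484,.2136]
print(env.move_straight(P+[.070],v=.03,guard=4),env.current_ee_pos(),env.current_wrist_force(),env.current_time_s())
z=env.current_ee_pos()[2]
env.move_straight(P+[z+.03],v=.1)
E
```

```text
True [0.44855011 0.21364824 0.08744139] [ 0.09071229 -1.11296862  5.58204193] 14.3417
```

Contact came at TCP z = 0.0874 against a bar top at 0.116, so the tips are 29 mm behind the reported TCP, 37 mm off the data sheet. I'll plan from tip height from here: tips at 0.101 for the dial.

```bash
cat >> h.py <<'E'
TIP=.0287  # shut fingertip height above reported TCP (measured)
E
python3 - <<'E'
from h import *
P=[.4484,.2136]
env.move_straight(P+[.13],v=.15)
eoat.release()
print(env.move_straight(P+[.101-TIP],v=.08,guard=8),env.current_ee_pos())
eoat.close_gripper(); o=env.current_opening(); print("open",o,env.current_grip_force(),env.current_wrist_force())
if not .009<o<.016: raise SystemExit
q=np.array(env.current_q())
for s in np.linspace(0,1,4)[1:]:
    env.set_joints(q-[0,0,0,0,0,s*(1.195-.27)])
env.sleep(.2); print(env.current_wrist_force(),env.current_moment(),env.current_ee_rot())
eoat.release(); print(env.current_wrist_force())
env.move_straight(P+[.2],v=.15)
env.reach([.46,.18,.24],down(0))
w=shot("wrist"); uv=proj(w,[[.4486,.2136,.09]])[0].astype(int); print(uv,env.current_time_s())
c=w["image"][uv[1]-45:uv[1]+45,uv[0]-50:uv[0]+50]
cv2.imwrite("pics/dial3.png",cv2.resize(c,None,fx=6,fy=6,interpolation=cv2.INTER_CUBIC))
import pickle; pickle.dump(w,open("w3.pkl","wb"))
E
```

```text
False [0.4487915  0.2137323  0.07271278]
open 0.010261558564420535 60.04407584667206 [-1.21561611  1.11540191  3.57826283]
[-4.08265782  3.35964499  2.67865928] [ 0.60532101  0.59172089 -0.00205779] [-0.00105315  0.82813086  0.56053311 -0.00089222]
[ 0.72906484 -0.9707518  -0.30179533]
[284 228] 21.5583
```

View pics/dial3.png

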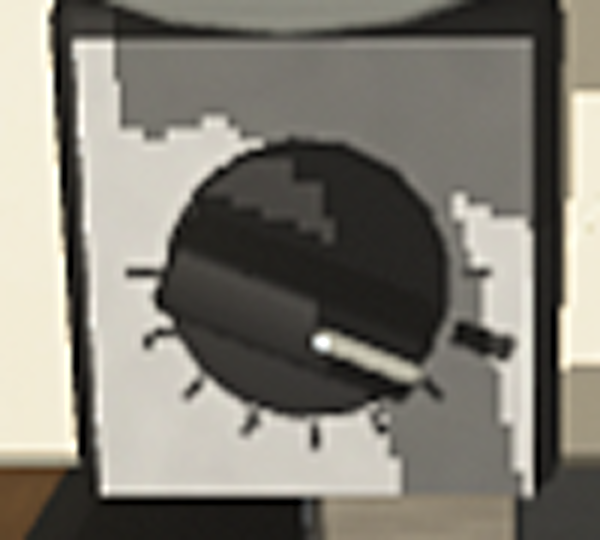

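The pointer line now runs from (320,342) to (418,375) in the crop, toward the broad mark at (485,340). I'll check the angle numerically.

```bash
python3 - <<'E'
from h import *; import pickle
w=pickle.load(open("w3.pkl","rb"))
px=lambda L:[(284-50+x/6-.42,228-45+y/6-.42) for x,y in L]
b=onplane(w,px([(320,342),(418,375)]),.116); v=b[1]-b[0]; print("line",np.arctan2(v[1],v[0])+np.pi)
ax=np.array([.4486,.2136]); v=b[1,:2]-ax; print("tip",np.arctan2(v[1],v[0])+np.pi,np.hypot(*v))
m=onplane(w,px([(455,333),(513,349),(485,341)]),.085); v=m[1]-m[0]; print("mark",np.arctan2(v[1],v[0])+np.pi)
v=m[2,:2]-ax; print(np.arctan2(v[1],v[0])+np.pi,np.hypot(*v))
d=radial(w,ax,.0235,.091,w=.004); print(d)
# short marks: 0 mark
z=onplane(w,px([(314,435),(430,387),(142,272)]),.085)[:,:2]-d[0][:2]; print(np.arctan2(z[:,1],z[:,0])+np.pi,np.hypot(*z.T))
E
```

```text
line 1.2314232002124623
tip 1.1486559318947382 0.021569557890160483
mark 1.2913815229934529
1.1710916575117918 0.03195014231263835
(array([0.4481, 0.2132, 0.0234]), 0.0003, 180)
[6.28124743 0.77862417 4.71372718] [0.02856339 0.02810466 0.02788818]
```

Pointer at about 1.19 rad, with scale marks at 0, 0.8 and -1.6 all within about 0.03 of a zero-yaw cooker, so the dial is good. Now I'll measure the lid from above, grasp the stem with the tips 5 mm above the collar, and lift.

```bash
python3 - <<'E'
from h import *
env.reach([.47,-.03,.26],down(0)); env.sleep(.1)
w=shot("wrist")
d=radial(w,(.532,-.0317),.073,.025); k=radial(w,(.532,-.0317),.028,.048,w=.005); s=radial(w,(.532,-.0317),.012,.081,w=.004)
print(d,k,s)
L=np.mean([d[0][:2],k[0][:2],s[0][:2]],0); print(L)
if max(np.hypot(*(a[0][:2]-L)) for a in(d,k,s))>.003: raise SystemExit
L=s[0][:2] if s[1]<.0006 else L
P=list(map(float,L)); np.save("lid.npy",P)
env.reach(P+[.12],down(0))
print(env.move_straight(P+[.054-TIP],v=.08,guard=8))
eoat.close_gripper(); print(env.current_opening(),env.current_grip_force(),env.current_ee_pos(),env.current_wrist_force())
if not .02<env.current_opening()<.03: raise SystemExit
f0=env.current_wrist_force()
env.move_straight(P+[.054-TIP+.17],v=.12); env.sleep(.2)
print(env.current_wrist_force()-f0,env.current_opening(),env.current_moment(),env.current_time_s())
w=shot("wrist"); cv2.imwrite("pics/held.png",w["image"])
print(radial(w,P,.073,.025+.17),radial(w,P,.073,.195,ang=np.linspace(-1.2,1.2,90)),radial(w,P,.012,.251,w=.004))
E
```

```text
(array([ 0.5337, -0.0318,  0.0722]), 0.0007, 180) (array([ 0.5323, -0.0319,  0.0276]), 0.0001, 180) (array([ 0.5323, -0.032 ,  0.0116]), 0.0, 180)
[ 0.53276667 -0.0319    ]
False
0.022226195511412195 58.73462677001953 [ 0.53243272 -0.03177271  0.02557076] [0.20039301 2.42281225 1.8608695 ]
[-0.19580489 -3.43829592 -5.37683703] 0.022213359123750182 [ 0.03455476 -0.00270919 -0.03117894] 26.9167
(array([ 0.5351, -0.0326,  0.071 ]), 0.0019, 154) (array([ 0.5437, -0.0415,  0.0691]), 0.0019, 72) (array([ 0.5329, -0.0323,  0.0115]), 0.0008, 173)
```

View pics/held.png

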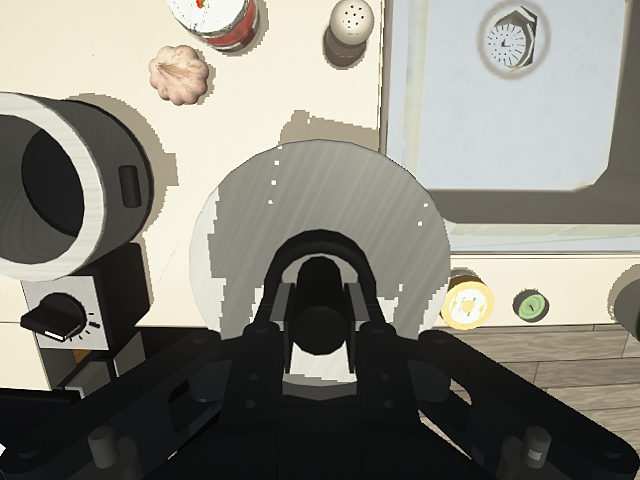

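The picture shows the nested pair held level at the stem (320,320), disc edge centred near column 320, with the bystanders untouched. The weight change is 5.4 N (about 0.55 kg), so both lids are in hand. Next I'll carry the pair over and lower it.

```bash
python3 - <<'E'
from h import *
g=.0253; C=[.5678,.2136]
env.move_straight(C+[g+.165],v=.15); env.sleep(.1)
env.move_straight(C+[g+.118],v=.1); f=env.current_wrist_force()
h=env.move_straight(C+[g+.0965],v=.03,guard=15); env.sleep(.15)
print(h,env.current_ee_pos()[2]-g-.096,env.current_wrist_force()-f,env.current_moment(),env.current_time_s())
s=shot("side"); cv2.imwrite("pics/s4.png",s["image"][90:330,150:470])
E
```

```text
False 0.0008640394727067874 [-0.6863516   0.42944448 -0.8692447 ] [ 0.02315032 -0.02409823 -0.01538005] 30.5083
```

It went in to within 1 mm of home with almost no side load. I'll let go, rise and check the seating.

```bash
python3 - <<'E'
from h import *
g=.0253; C=[.5678,.2136]
eoat.release(); env.sleep(.3)
env.move_straight(C+[.24],v=.12)
env.reach([.50,.2136,.30],down(0)); env.sleep(.1)
w=shot("wrist")
print("disc top",radial(w,C,.073,.121,w=.006),"collar",radial(w,C,.028,.144,w=.005),"stem",radial(w,C,.012,.177,w=.004),env.current_time_s())
cv2.imwrite("pics/w5.png",w["image"])
E
```

```text
disc top (array([0.5689, 0.2134, 0.0744]), 0.0005, 180) collar (array([0.5679, 0.2131, 0.0274]), 0.0002, 180) stem (array([0.5678, 0.2134, 0.0115]), 0.0001, 180) 33.225
```

View pics/w5.png

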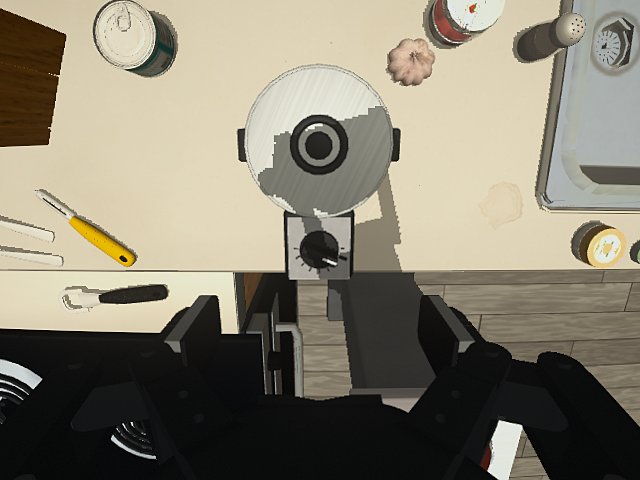

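The lids sit centred on the pot at (318,145): stem (0.5678, 0.2134) and collar (0.5679, 0.2131), both at the expected radii for their home heights. The dial is still at its mark. Now I'll take the collar and lift.

```bash
python3 - <<'E'
from h import *
C=[.5679,.2132]
env.reach(C+[.20],down(0))
print(env.move_straight(C+[.124-TIP],v=.06,guard=8),env.current_ee_pos())
f=env.current_wrist_force()
eoat.close_gripper(); o=env.current_opening(); print(o,env.current_grip_force(),env.current_wrist_force()-f)
if not .05<o<.06: raise SystemExit
f=env.current_wrist_force()
z=env.current_ee_pos()[2]
env.move_straight(C+[z+.02],v=.03); print(env.current_wrist_force()-f,env.current_opening())
env.move_straight(C+[z+.125],v=.08); env.sleep(.4)
print(env.current_wrist_force()-f,env.current_opening(),env.current_grip_force(),env.current_ee_pos(),env.current_time_s())
s=shot("side"); cv2.imwrite("pics/s6.png",cv2.resize(s["image"][60:300,180:440],None,fx=2.5,fy=2.5))
E
```

```text
False [0.56819792 0.21328362 0.09578057]
0.05392994654686382 62.934364937245846 [-0.76927365  0.95118473  4.77320453]
[ 0.7024135  -0.23576849 -6.58526787] 0.05414507012635865
[ 1.23788922 -1.23722826 -6.28655097] 0.053640412629901366 63.10038451105356 [0.56785407 0.21317549 0.22117305] 38.7917
```

View pics/s6.png

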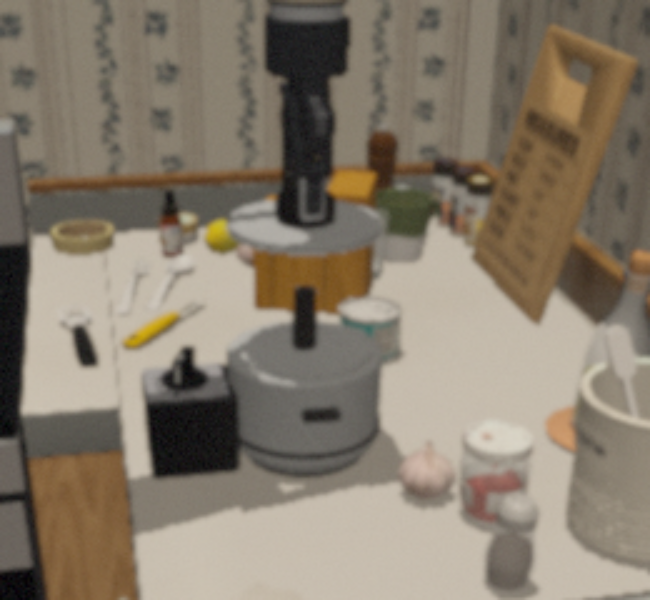

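The outer lid hangs level in the jaws at (305,225) in the crop, well clear. The inner lid sits home in the pot with its stem upright at (305,315), and the bystanders are in place. I'm handing the job in.

```bash
python3 -c "
from cell import env
print(env.job_done(), env.current_time_s())"
```

```text
the job is handed in; nothing more can be done
the job is handed in; nothing more can be done
```

I've handed the job in, with no verdict returned: at about 39 s the dial read about 1.19 rad (broad mark 1.2), the inner lid looked home in the pot, and the arm held the outer lid level, lifted 12.5 cm above where it sat.

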